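Seat the photometer's two glass standards

ROBOT

A 6-joint arm with a two-finger parallel gripper is mounted at the origin on the work surface. World frame = base frame: x ahead of the robot, y to its left, z up, the work surface at z = 0. Lengths are in m, angles in rad, forces in N, time in s.
With the tool pointing down it reaches from about 0.3 to 0.875 m from the base axis. Payload 4.2 kg.
Tool frame: the origin (TCP) lies midway between the tips of the shut fingers; the grasp point (between the pads) lies ctrl.tcp_to_grasp behind it (ctrl.tcp_to_grasp is the distance from the TCP to the grasp point, in m); z points along the fingers, y is the line along which they close (so a half turn about z gives the same grasp; the last joint's range is limited). The gripper opens to 85 mm and grips with 20 to 120 N. Pads are 22 mm wide; open, the fingers measure 114 mm over their backs; the gripper's body (76 mm by 85 mm) begins 54 mm behind the grasp point. The pads swing forward as they close: fully open they stand 13 mm farther back than shut.
Start: joints at [1.166, 0.32, 1.565, -0, 1.257, -0.02], TCP at [0.216, 0.533, 0.231] pointing down, gripper open.
Joint ranges: [-3.11, 3.11], [-0.84, 2.01], [0.21, 2.61], [-1.34, 4.49], [0.05, 2.63], [-2.56, 2.56]. Speed limits (rad/s): [2.57, 2.57, 3.14, 3.14, 3.14, 3.14].

INTERFACE

Orientations are given as a unit quaternion [w, x, y, z].
In Python, from workcell import ctrl gives the robot as it stands. Calls block until the motion is done:
- ctrl.movep(position, orientation): joint-space move of the TCP to a pose.
- ctrl.line_to(position, speed=0.15, rotation=None): straight line of the TCP; rotation=None keeps the orientation; speed is the mean speed in m/s.
- ctrl.set_joints(angles): joint-space move.
- ctrl.open_gripper() and ctrl.clamp(squeeze=None): open the fingers fully, or close them until they stop; squeeze is the grip in N (None keeps the last).
- ctrl.wait(seconds).
- ctrl.solve_ik(position, orientation): joint angles nearest the present ones, or None.
- ctrl.state(): the state.
- ctrl.camera(name): name is "scene" or "side" or "wrist"; returns the picture (384x512x3 uint8, red, green, blue); there is no depth.
- ctrl.camera_params(name): a dict with "camera_matrix" (3x3 intrinsics, pixels), "view" (4x4, takes a point from world to camera coordinates). Camera axes: x right, y up, looking along -z (the intrinsics and any distortion apply to the point x, -y, -z); pixel columns grow to the right and rows downward; lengths in m; the calibration is good to about 2 mm. A picture is of the moment at which its call begins: read the wrist's pose just before it. camera_params takes no time and is no camera call; for the wrist camera it gives the pose at the moment of the call.
A pose or a line that the arm cannot do raises ctrl.IKError and nothing moves.
- ctrl.sign_off(): hands the job in; it is judged then, once.
The state is a dict: "t": time; "q": joint angles; "qd": joint speeds; "joint_efforts": joint torques, N m; "tcp_pos": TCP position; "tool_rot": TCP orientation; "force": force on the tool from outside, world axes, zero at the start; "wrist_torque": the same for the moment, N m; "width": opening from 0.0 (shut) to 1.0 (fully open); "grip_force": force on a finger pad.
Only numpy, scipy, OpenCV 4.12 (cv2) and the standard library are available. Lean on these libraries where they do the work, as an engineer would, in place of code of your own. Each camera call takes 0.05 s, during which the arm holds its last target. There are 200 camera calls.

TASK

Two loose glass standards, a large and a small disc, lie on the deck of the bench photometer. With the fingertips, gently nudge each one across the deck and over the edge of the round recess of its own size until it drops in and lies flat on the bottom. Only push them: do not pinch them, lift them off the deck or turn them over, and leave everything else where it stands.

Things in the scene. Friction and masses are not known exactly. Their poses are not given: they have to be found in the camera images.
- deck: the bench photometer, fixed: a flat white deck 200 mm deep (its x, away from the robot at yaw 0) by 320 mm wide (its y, to the left), top surface 45 mm above the bench, no raised border. Origin at the centre of the deck's footprint, at bench height. Both seats are in its far half: the large one at x +45, y -70 mm, the small one at x +45, y +70 mm. A console with a screen, 65 mm high, adjoins the deck's left end (y +160 to +250 mm)
- disc_large: the large glass standard: a loose round disc in a plain aluminium mount, 50 mm in diameter and 8 mm thick, lying flat on the deck on the near half; origin at the centre of its underside, z up. The glass is delicate: keep the contact force on it well below 35 N
- seat_large (a point): centre of the large seat's mouth, level with the deck's top: a round recess 54 mm in diameter, 5 mm deep with a flat floor and a 1 mm chamfered edge, dark at the bottom. When its disc is home its underside is 5 mm below this point and its top stands 3 mm above the deck
- disc_small: the small glass standard: a loose round disc in a plain aluminium mount, 34 mm in diameter and 8 mm thick, lying flat on the deck on the near half; origin at the centre of its underside, z up. The glass is delicate: keep the contact force on it well below 35 N
- seat_small (a point): centre of the small seat's mouth, level with the deck's top: a round recess 38 mm in diameter, 5 mm deep with a flat floor and a 1 mm chamfered edge, dark at the bottom. When its disc is home its underside is 5 mm below this point and its top stands 3 mm above the deck
- vial: bystander, loose, not to be moved: small amber bottle, 26 mm wide, 55 mm tall, standing on the deck's far edge between the seats; origin at the centre of its underside
- jar: bystander, loose, not to be moved: small white jar, 28 mm wide, 32 mm tall, on the deck's far right corner; origin at the centre of its underside
- beaker: bystander, loose, not to be moved: open glass beaker, 60 mm wide, 75 mm tall, on the bench just right of the photometer; origin at the centre of its underside
- wash_bottle: bystander, loose, not to be moved: blue bottle, 68 mm wide, 170 mm tall, on the bench to the right; origin at the centre of its underside
Not all that is in view belongs to the job. Leave any orange look-alike of the disc_large alone.

How it is judged:
By the outcome, as a careful person would: the job done as asked, in the order asked, and still so for the second after the job is handed in, with the robot touching nothing.
It also fails if it takes over 51 s, if anything falls off the work surface, if the arm or the gripper's body presses on something with over 40 N, if the wrist force passes 120 N, or if a joint passes its speed limit or range.

## Working session

There is one attempt and no reset: what is moved stays moved. The work goes in short steps, each a Python script; the robot and the scene stay as the last script left them, time stands still between calls to the robot, and variables do not carry over. Pictures are saved under pics/ and viewed, at most 10 in all, crops included, and the job is handed in when it is done.

```bash
ls; mkdir -p pics; python3 - <<'E'
from workcell import ctrl
import cv2, numpy as np
for n in("scene","side"):
    im=ctrl.camera(n); cv2.imwrite(f"pics/{n}0.png",cv2.resize(im[:,:,::-1],(768,576),interpolation=cv2.INTER_CUBIC))
    p=ctrl.camera_params(n); print(n,p)
s=ctrl.state(); print(s["t"],s["tool_rot"],s["width"],ctrl.tcp_to_grasp)
E
```

```text
pics
scene {'camera_matrix': array([[361.33028934,   0.        , 254.26726749],
       [  0.        , 361.33028934, 196.8247142 ],
       [  0.        ,   0.        ,   1.        ]]), 'view': array([[ 0.25330681,  0.96734982,  0.00836564,  0.02220515],
       [-0.79432109,  0.20304661,  0.57256098,  0.438687  ],
       [ 0.55216814, -0.1516786 ,  0.81981946, -1.18362744],
       [ 0.        ,  0.        ,  0.        ,  1.        ]])}
side {'camera_matrix': array([[425.88773318,   0.        , 259.46330978],
       [  0.        , 425.88773318, 182.25525922],
       [  0.        ,   0.        ,   1.        ]]), 'view': array([[ 0.74578657, -0.66600392,  0.01552967, -0.50913688],
       [ 0.47752651,  0.55069462,  0.68461951, -0.23343877],
       [-0.46451138, -0.50316421,  0.72873517, -0.67701596],
       [ 0.        ,  0.        ,  0.        ,  1.        ]])}
0.1 [-1.43442786e-04  1.91207025e-01  9.81549408e-01 -7.82947481e-04] 1.000999857052384 0.0187
```

View pics/scene0.png

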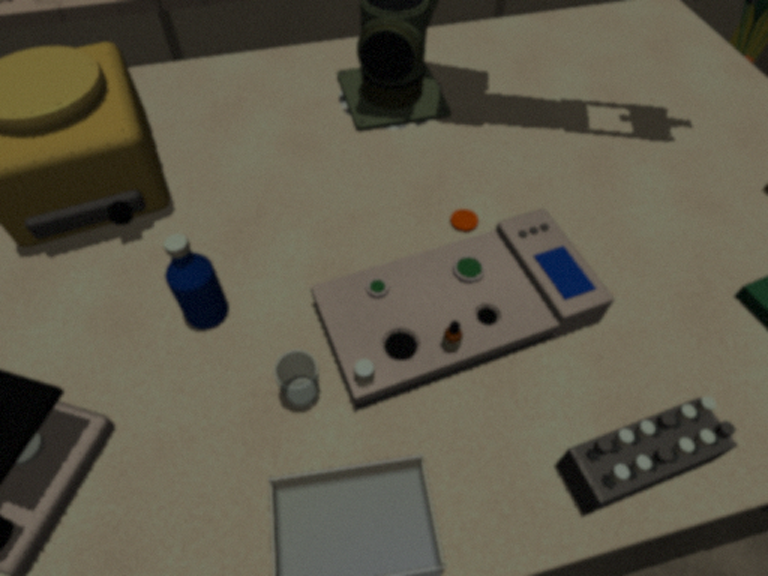

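View pics/side0.png

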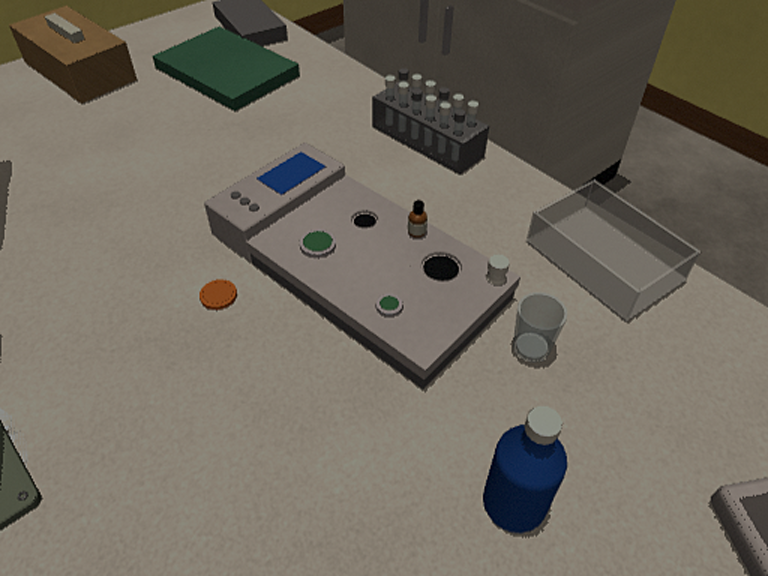

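The scene view, at 1.5× scale, shows the large disc at (469,268), the small disc at (377,287), the large seat at (401,345), the small seat at (487,316) and the vial at (453,335). In the side view they are at (318,242), (389,304), (441,267), (365,220) and (418,220). Each disc starts in front of the other one's seat.

```bash
cat > h.py <<'E'
import numpy as np, cv2
from workcell import ctrl
def ray(p,uv,z):
    K,V=p["camera_matrix"],p["view"]; R,t=V[:3,:3],V[:3,3]
    d=np.linalg.solve(K,[uv[0],uv[1],1.]); d=R.T@(d*[1,-1,-1]); c=-R.T@t
    return (c+d*(z-c[2])/d[2])[:2]
def proj(p,X):
    K,V=p["camera_matrix"],p["view"]; c=(V[:3,:3]@X+V[:3,3])*[1,-1,-1]; u=K@c; return u[:2]/u[2]
E
python3 - <<'E'
from h import *
P={"scene":dict(L=(469,267,.053),S=(377,286.5,.053),sL=(401,345,.043),sS=(487,316,.043),vial=(452,348,.045),jar=(365,380,.045),c1=(313,292,.045),c2=(355,398,.045),c3=(557,325,.045),or_=(464,220,.005),cons=(548,211,.065)),
"side":dict(L=(318,241,.053),S=(389,303,.053),sL=(441,267,.043),sS=(365,220,.043),vial=(418,235,.045),jar=(498,282,.045),c1=(424,374,.045),c2=(518,282,.045),c4=(247,249,.045),or_=(218,293,.005))}
for n in P:
    p=ctrl.camera_params(n)
    for k,(u,v,z) in P[n].items(): print(n,k,ray(p,(u/1.5,v/1.5),z).round(4))
E
```

```text
scene L [ 0.5297 -0.021 ]
scene S [ 0.5305 -0.1692]
scene sL [ 0.632  -0.1598]
scene sS [ 0.6163 -0.0226]
scene vial [ 0.6558 -0.0913]
scene jar [ 0.6736 -0.2229]
scene c1 [ 0.5109 -0.2647]
scene c2 [ 0.696  -0.2421]
scene c3 [0.6576 0.0705]
scene or_ [0.3937 0.0261]
scene cons [0.4596 0.1415]
side L [ 0.5312 -0.0222]
side S [ 0.5302 -0.1691]
side sL [ 0.6311 -0.1612]
side sS [ 0.6146 -0.0229]
side vial [ 0.6492 -0.0971]
side jar [ 0.6669 -0.2309]
side c1 [ 0.4936 -0.2709]
side c2 [ 0.6868 -0.2481]
side c4 [0.4531 0.0356]
side or_ [0.3943 0.0273]
```

```bash
cat >> h.py <<'E'
def quat(phi): return [0,np.cos(phi/2),np.sin(phi/2),0]   # tool down, tool x along phi
def snap(name,f):
    p=ctrl.camera_params(name); im=ctrl.camera(name)
    cv2.imwrite(f"pics/{f}.png",cv2.resize(im[:,:,::-1],(768,576),interpolation=cv2.INTER_CUBIC)); return p
E
python3 - <<'E'
from h import *
import pickle
ctrl.clamp(20)
ctrl.movep([0.53,-0.09,0.27],quat(2.2))
p=snap("wrist","w1"); pickle.dump(p,open("w1.pkl","wb"))
s=ctrl.state(); print(s["t"],s["tcp_pos"],s["q"],s["width"],p["camera_matrix"], "cam",-p["view"][:3,:3].T@p["view"][:3,3], p["view"][:3,:3])
E
```

```text
3.4 [ 0.53010334 -0.08926014  0.26994499] [-1.88317503e-01  2.38055034e-01  1.58168894e+00  1.83704665e-04
  1.32200120e+00 -8.18788084e-01] -0.0015183857891481382 [[287.9946484    0.         257.52403174]
 [  0.         287.9946484  190.45467044]
 [  0.           0.           1.        ]] cam [ 0.49156028 -0.03606514  0.41231676] [[ 8.08056572e-01  5.89104827e-01  2.81288069e-04]
 [-5.68758951e-01  7.80273000e-01 -2.60167831e-01]
 [-1.53485607e-01  2.10070341e-01  9.65563370e-01]]
```

View pics/w1.png

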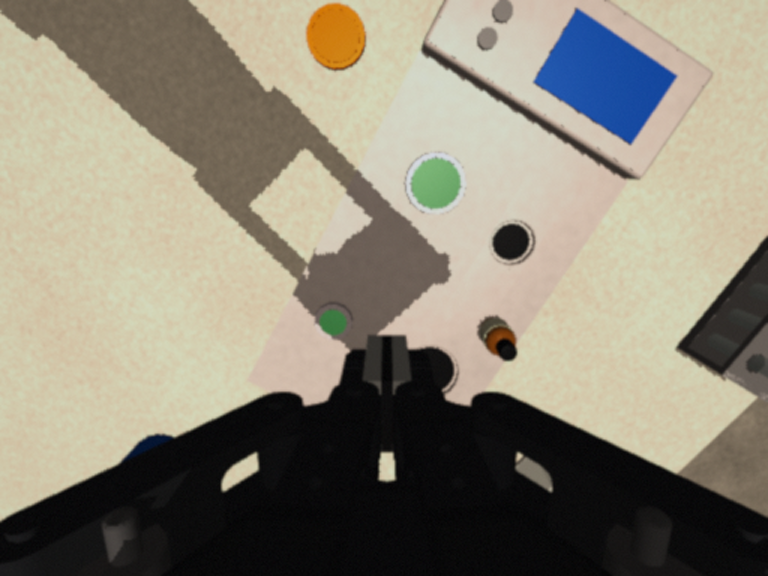

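The wrist view shows the large disc at (435,183), the small disc at (333,321), the small seat at (513,242) and the vial base near (492,328). The large seat is partly hidden behind the fingers, with its right edge at about (458,372). The shut fingertips make a face about 14 mm wide.

```bash
python3 - <<'E'
from h import *
import pickle
p=pickle.load(open("w1.pkl","rb"))
for k,(u,v,z) in dict(L=(435.5,183,.053),S=(333,321,.053),sS=(513,242,.045),cons=(423,48,.065),c4=(640,178,.045),c1=(250,384,.045),vial=(490,328,.045)).items(): print(k,ray(p,(u/1.5,v/1.5),z).round(4))
# deck pose fit: from seats (scene/side mean) + predicted projections
for yaw,o in((.115,(.579,-.097)),):
    c,s=np.cos(yaw),np.sin(yaw)
    for n,d in dict(sL=(.045,-.07),sS=(.045,.07),c1=(-.1,-.16),c2=(.1,-.16),c4=(-.1,.16)).items():
        X=np.array([o[0]+c*d[0]-s*d[1],o[1]+s*d[0]+c*d[1],.045]); print(n,X.round(4),*[(proj(q,X)*1.5).round(1) for q in(p,ctrl.camera_params("scene"),ctrl.camera_params("side"))])
E
```

```text
L [ 0.5302 -0.0212]
S [ 0.5297 -0.1679]
sS [ 0.6149 -0.0206]
cons [0.4631 0.0483]
c4 [0.6649 0.0817]
c1 [ 0.5029 -0.2685]
vial [ 0.6491 -0.0928]
sL [ 0.6317 -0.1614  0.045 ] [428.5 373.6] [400.  344.4] [441.5 265.8]
sS [ 0.6157 -0.0223  0.045 ] [512.4 244.1] [487.3 314.9] [365.3 218.4]
c1 [ 0.498  -0.2674  0.045 ] [246.1 380.4] [309.7 285.7] [424.6 370. ]
c2 [ 0.6967 -0.2445  0.045 ] [429.4 470.3] [353.4 398.8] [520.7 276.8]
c4 [0.4613 0.0505 0.045 ] [420.7  51. ] [494.8 230. ] [246.1 240.5]
```

```bash
cat >> h.py <<'E'
Z=.049
def push(disc,seat,off_start,off_end,speed=.05,half=.011,R=.025,flip=True,descend=True):
    disc,seat=np.array(disc),np.array(seat); d=seat-disc; D=np.hypot(*d); u=d/D; a=np.arctan2(u[1],u[0])
    q=quat(a+np.pi if flip else a)
    A=disc-u*(R+half+off_start); B=seat-u*(R+half+off_end)
    if descend:
        ctrl.movep([*A,.10],q); ctrl.line_to([*A,Z],.1)
    f0=np.array(ctrl.state()["force"])
    ctrl.line_to([*B,Z],speed)
    s=ctrl.state(); print("t",s["t"],"tcp",s["tcp_pos"].round(4),"want",B.round(4),"df",(s["force"]-f0).round(2)); return u
E
python3 - <<'E'
from h import *
u=push((.530,-.0215),(.632,-.161),.012,.04)
snap("scene","s2"); snap("side","d2")
a=cv2.imread("pics/s2.png")[200:430,280:640]; b=cv2.imread("pics/d2.png")[130:390,200:560]
cv2.imwrite("pics/c2.png",np.vstack([cv2.resize(a,(460,294)),cv2.resize(b,(424,306)) if 0 else cv2.resize(b,(460,306))]))
E
```

```text
t 7.9333 tcp [ 0.5871 -0.0996  0.049 ] want [ 0.5871 -0.0997] df [ 0.78 -0.49 -0.59]
```

View pics/c2.png

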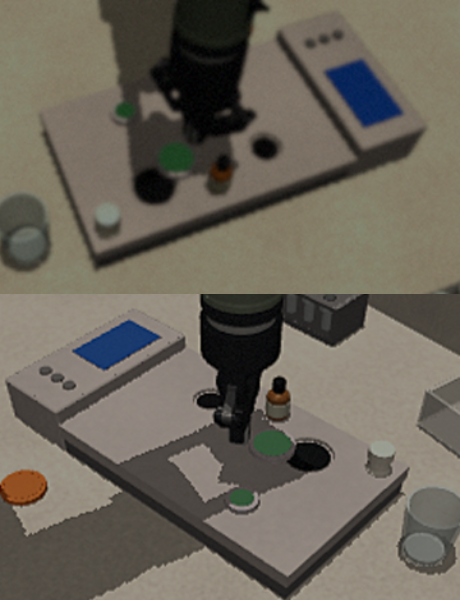

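The large disc is pushed along ahead of the fingertips, at crop positions (177,157) in scene and (271,444) in side. It is at the lip of its seat.

```bash
python3 - <<'E'
from h import *
a=ray(ctrl.camera_params("scene"),((280+177*360/460)/1.5,(200+157*230/294)/1.5),.053)
b=ray(ctrl.camera_params("side"),((200+271*.7826)/1.5,(130+149*260/306)/1.5),.053)
u=np.array([.102,-.1395])/.1728; n=np.array([-u[1],u[0]])
for p in(a,b): r=p-[.632,-.161]; print(p.round(4),"along",(r@u).round(4),"lat",(r@n).round(4),"from tcp",((p-[.5871,-.0996])@u).round(4))
E
```

```text
[ 0.6083 -0.1271] along -0.0413 lat 0.0009 from tcp 0.0347
[ 0.608  -0.1284] along -0.0405 lat -0.0001 from tcp 0.0356
```

```bash
python3 - <<'E'
from h import *
push((.530,-.0215),(.632,-.161),0,.0,speed=.03,half=.0105,descend=False)
ctrl.wait(.2); print(ctrl.state()["force"].round(2))
t=ctrl.state()["tcp_pos"]; ctrl.line_to([t[0]-.012,t[1]+.016,Z],.1); ctrl.line_to([t[0]-.012,t[1]+.016,.11],.15)
# view point: toward where small push starts
ctrl.movep([.50,-.24,.25],quat(1.045))
snap("side","d3"); snap("wrist","w3"); print(ctrl.state()["t"])
a=cv2.imread("pics/d3.png")[180:380,260:560]; b=cv2.imread("pics/w3.png")
cv2.imwrite("pics/c3.png",np.vstack([cv2.resize(a,(400,267)),cv2.resize(b,(400,300))]))
E
```

```text
t 9.5333 tcp [ 0.611  -0.1322  0.049 ] want [ 0.611  -0.1323] df [ 0.51  0.01 -0.23]
[ 1.08 -0.09  0.08]
11.6083
```

View pics/c3.png

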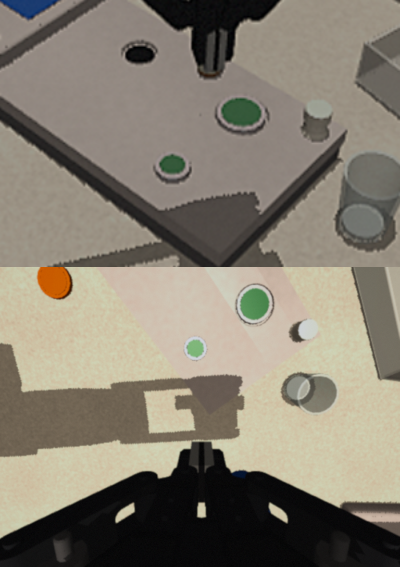

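The large disc lies low in its seat (crop position 241,112 in side, with an even rim around it). The small disc is untouched, so I'm pushing it next.

```bash
python3 - <<'E'
from h import *
import pickle
push((.530,-.1685),(.6155,-.022),.012,.03,half=.0105,R=.017,flip=False)
snap("scene","s4");p=snap("wrist","w4"); pickle.dump(p,open("w4.pkl","wb"))
a=cv2.imread("pics/s4.png")[220:400,300:620]; b=cv2.imread("pics/w4.png")[100:450,184:584]
cv2.imwrite("pics/c4.png",np.vstack([cv2.resize(a,(400,225)),b]))
E
```

```text
t 16.1167 tcp [ 0.5865 -0.0717  0.049 ] want [ 0.5865 -0.0717] df [ 0.77  0.72 -0.31]
```

View pics/c4.png

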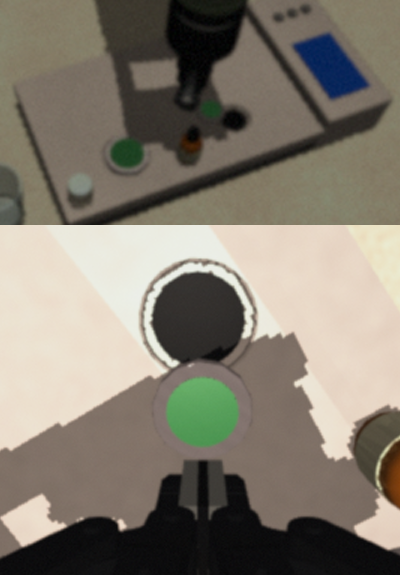

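The wrist view has the small disc centred ahead of the fingertips at crop (202,411). The seat rim is centred at crop (198,317).

```bash
python3 - <<'E'
from h import *
import pickle
p=pickle.load(open("w4.pkl","rb"))
d=ray(p,((184+202)/1.5,(100+411-225)/1.5),.053); s=ray(p,((184+198)/1.5,(100+317-225)/1.5),.045)
t=ctrl.state()["tcp_pos"][:2]; r=s-d; print(d,s,"dist",np.hypot(*r),"ang",np.arctan2(r[1],r[0]),"tcp-disc",np.hypot(*(d-t)))
u=np.array([.504,.864]); n=np.array([-u[1],u[0]]); print("lat seat-disc",r@n,"lat disc-tcp",(d-t)@n)
E
```

```text
[ 0.60085173 -0.04709142] [ 0.61490442 -0.02042024] dist 0.030146816224306764 ang 1.0858712590329693 tcp-disc 0.028513484332622373
lat seat-disc 0.001300745691427861 lat disc-tcp -1.9424102540624194e-05
```

```bash
python3 - <<'E'
from h import *
t=ctrl.state()["tcp_pos"]; B=t[:2]+[.01405,.0267]
ctrl.line_to([*B,Z],.03); ctrl.wait(.2); s=ctrl.state(); print(s["t"],s["force"].round(2))
ctrl.line_to([B[0]-.010,B[1]-.017,Z],.1); ctrl.line_to([B[0]-.010,B[1]-.017,.13],.15)
ctrl.movep([.50,-.13,.22],quat(1.045))
snap("side","d5"); snap("wrist","w5"); print(ctrl.state()["t"])
a=cv2.imread("pics/d5.png")[180:320,260:560]; b=cv2.imread("pics/w5.png")
cv2.imwrite("pics/c5.png",np.vstack([cv2.resize(a,(600,280),interpolation=cv2.INTER_CUBIC),b[50:350,84:684]]))
E
```

```text
17.5667 [ 0.52 -0.02  0.88]
19.3417
```

View pics/c5.png

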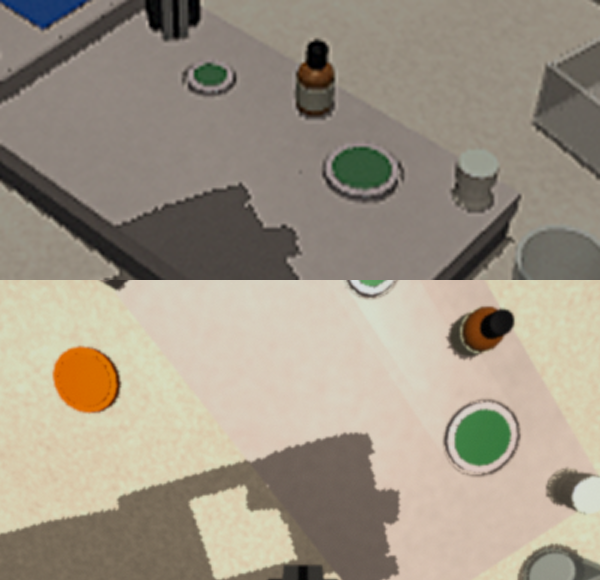

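The large disc is flat inside its seat. The small disc appears to be in, but it is small in this view, so I'm taking one close look at both.

```bash
python3 - <<'E'
from h import *
import pickle
ctrl.movep([.55,-.08,.13],quat(1.045)); p=snap("wrist","w6"); pickle.dump(p,open("w6.pkl","wb")); 
im=ctrl.camera("side")[110:220,160:390,::-1]
print(ctrl.state()["t"])
a=cv2.imread("pics/w6.png")[0:330,134:684]
cv2.imwrite("pics/c6.png",np.vstack([a,cv2.resize(im,(550,263),interpolation=cv2.INTER_CUBIC)]))
for z in(.045,.048,.053): print(z,(proj(p,np.array([.6152,-.021,z]))*1.5-[134,0]).round(1))
E
```

```text
19.975
0.045 [306.9 132.7]
0.048 [307.6 132.2]
0.053 [308.9 131.3]
```

View pics/c6.png

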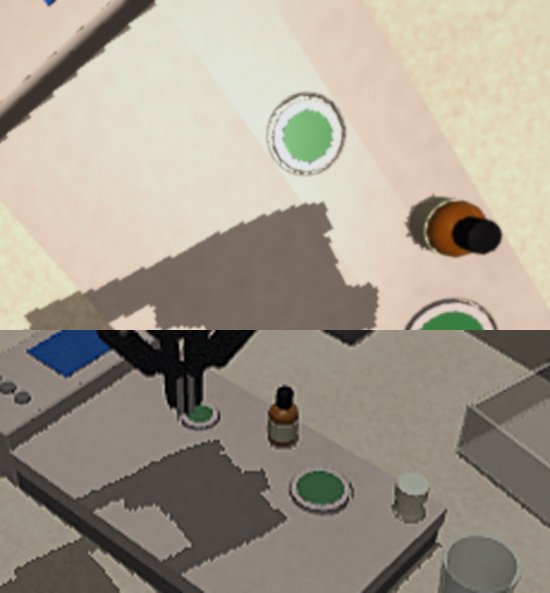

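The close view shows the small disc concentric inside its rim (crop 307,133) with an even gap all round. The large disc is also in its seat, and the vial and jar are unmoved.

```bash
python3 -c "
from workcell import ctrl
print(ctrl.sign_off())"
```

```text
the job is handed in; nothing more can be done
None
```

Both discs were pushed into their own seats, large first, and the camera views show them lying flat with the vial and jar unmoved; I handed the job in at about 20 s, and no verdict was returned.

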